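# Unlock the sunken knob and eject the load module

## Task

Free the blue load module that is locked in the bay of the grey test fixture: turn the black knob sunk in the round well clockwise until its white pointer stands in the green band, then push the orange ejector plate fully home, so that its rod drives the module out to lie flat in the catch tray. Leave the knob in the green band, do not touch the module itself, and leave the socket box, meter and screwdriver where they are.

Things in the scene. Friction and masses are not known exactly. Their poses are not given: they have to be found in the camera images.
- fixture: Grey test fixture fixed to the bench, 100 mm wide (x), 430 mm long (y). Origin at bench level, z up. From -y to +y: orange ejector plate on its rod; bay with the module (y -74 to -28 mm, roof 52 mm high); block 84 mm high (y -28 to 68) with the well in its top; catch tray (y 68 to 195). The ejector drives the module to +y. A gate under the knob shuts the bay until the knob is in the green band.
- knob_top (a point): Centre of the knob's top, on its vertical axis, 80 mm above the bench. Black grip bar 36 mm long, 12 mm thick, 20 mm high on a round skirt 36 mm across, 8 mm high, on the floor of the well. The well is round, 80 mm across, 32 mm deep, centred on the knob at fixture x 0, y 20 mm; its rim is 84 mm above the bench. Grip the bar.
- knob_pointer (a point): The pointing end of the knob's bar, at its top, 18 mm from the axis; a white line runs from the middle of the bar to this end. The bar lies along the line from knob_top to here.
- green_mark (a point): Middle of the green band (0.32 rad wide) on the block's top face at the rim of the well, 44 mm from the knob's axis. A red mark on the rim shows the locked direction.
- lock (a joint): Angle of the knob, rad: 0 = pointer along the fixture's +y (red mark, locked), grows clockwise seen from above; the middle of the green band is at 1.40; stops at 0 and 2.0. It starts between 0 and 0.3, turns with light friction (0.07 N m) and stays where it is left.
- ejector_plate (a point): Middle of the outer (-y) face of the orange upright ejector plate, 30 mm above the bench: the place to push, towards the fixture's +y. The plate is 44 mm wide (fixture x), 56 mm high (2 to 58 mm above the bench) and 10 mm thick; a steel rod 12 mm across runs from it through a bore into the bay. A flat foot plate 1.5 mm thick lies under plate and rod.
- ejector (a joint): Travel of the ejector, m: 0 = drawn out, 0.138 = fully home against its stop. It starts between 0 and 0.006, slides with 3 N of friction and stays where it is left.
- module_center (a point): Centre of the blue load module, a block of 40 x 80 x 36 mm (fixture x, y, z) and about 0.22 kg, seated in the bay with its underside 8 mm above the bench. White stripe on its top, seen through the slot in the bay's roof. Not to be touched by the fingers.
- tray_mid (a point): Middle of the floor of the catch tray, 4 mm above the bench, on the fixture's x = 0 line, 130 mm to +y of its origin. Inside, the tray is 92 mm wide and 123 mm long; its walls are 18 mm high.
- socket_box: Bystander: cream mains socket box, 95 x 95 x 45 mm, origin under its centre.
- meter: Bystander: dark grey handheld meter lying flat, 80 x 150 x 34 mm, origin under its centre.
- screwdriver: Bystander: screwdriver lying on the bench.

How it is judged:
By the outcome, as a careful person would: the job done as asked, in the order asked, and still so for the second after the job is handed in, with the robot touching nothing.
It also fails if it takes over 58 s, if anything falls off the work surface, if the arm or the gripper's body presses on something with over 40 N, if the wrist force passes 120 N, or if a joint passes its speed limit or range.

## Robot

A 7-joint arm with a two-finger parallel gripper is mounted at the origin on the work surface. World frame = base frame: x ahead of the robot, y to its left, z up, the work surface at z = 0. Lengths are in mm, angles in rad, forces in N, time in s.
With the tool pointing down it reaches from about 350 to 900 mm from the base axis. Payload 8.1 kg.
Tool frame: the origin (TCP) lies on the centre line of the jaws, within the pads' length; the fingertips stand 14 mm ahead of it and the grasp point (between the pads) lies 5 mm behind it; x points along the fingers, y is the direction in which the jaws open and shut, and the axes are right-handed (so a half turn about x gives the same grasp; the last joint's range is limited). The gripper opens to 85 mm and grips with 20 to 120 N. Pads are 22 mm wide; open, the fingers measure 114 mm over their backs; the gripper's body (76 mm by 85 mm) begins 54 mm behind the grasp point. The pads swing forward as they close: fully open they stand 13 mm farther back than shut.
Start: joints at [1.098, 0.434, 0.025, 1.573, -0.012, 1.134, -0.075], TCP at [225.871, -582.772, 245.323] pointing down, gripper open.
Joint ranges: [-2.62, 2.62], [-0.44, 2.09], [-1.27, 1.32], [0.08, 2.57], [-1.32, 4.46], [0.12, 2], [-2.74, 2.74]. Speed limits (rad/s): [2.22, 2.22, 3.01, 3.01, 3.14, 3.14, 3.14].

## Interface

Orientations are given as a unit quaternion [w, x, y, z].
In Python, from workcell import robot, optics gives the robot as it stands. The module is installed in compiled form; this text tells all that it offers.
- The arm moves only by the tool drive_tool, never from a script. Its argument "motion" is a list of rows, each a list of 7 numbers: the turn, a rotation vector about the tool's x, y, z in rad, then the shift along the tool's x, y, z in mm, then the closure, from 0 (fully open) to 1 (shut). A call has 1 to 5 rows; each row shifts and turns the commanded pose from where the row before left it, along the tool's axes as they then stand; what a row does not reach is not made up. A row lasts 1/8 s, in which the tool goes at most 62.5 mm and 10.7 degrees, less where a joint would pass 70% of its speed; a pose out of reach is approached as far as the arm can. A call is refused whole if a number of a shift passes 62.5 or a number of a turn 0.188, either way. A call with a gripper value outside its range is refused whole. The fingers move at their own pace and stop on an object; "newtons" is the grip in N (left out, the last holds). Time passes only in rows, so rows that do not move let the fingers close. It gives the time, the measured TCP pose, the force and the opening at its end, in the units of the state.
- robot.observe(): the state, without advancing time (a new reading comes with each control period).
- optics.capture(name): name is "scene" or "top" or "wrist"; returns (picture, depth): 400x640x3 uint8, blue, green, red; 400x640 float32, mm along the optical axis (not along the pixel's ray), 0 where there is no reading.
- optics.get_calibration(name): a dict with "fx", "fy", "cx", "cy" (pixels), "origin" and "rotation" of the camera in the world. Camera axes: x right, y down, z forward; pixel columns grow to the right and rows downward; lengths in mm; the calibration is good to about 2 mm. A picture is of the moment at which its call begins: read the wrist's pose just before it. get_calibration takes no time and is no camera call; for the wrist camera it gives the pose at the moment of the call.
- robot.close_job(): hands the job in, once; it reports no verdict.
The state is a dict: "t": time; "joints": joint angles; "qd": joint speeds; "effort": joint torques, N m; "position": TCP position; "ee_rot": TCP orientation; "force": force on the tool from outside, world axes, zero at the start; "ft_torque": the same for the moment, N m; "opening": finger opening in mm.
Only numpy, scipy, OpenCV 4.12 (cv2) and the standard library are available. Lean on these libraries where they do the work, as an engineer would, in place of code of your own. Each camera call takes 0.05 s, during which the arm holds its last target.

## Working session

There is one attempt and no reset: what is moved stays moved. The work goes in short steps, Python scripts to look and compute and a tool call to move; the robot and the scene stay as the last step left them, time stands still between calls to the robot, and variables do not carry over. Pictures are saved under pics/ and viewed, and the job is handed in when it is done.

Besides the shell and the picture viewer there is one more tool, called after "Call:" by a JSON object that holds its "name" and its "arguments", one argument or row to a line. drive_tool: Moves the arm, as the interface text tells. Its arguments: {"type":"object","properties":{"motion":{"type":"array"},"newtons":{"type":"number"}},"required":["motion"]}

```bash
mkdir -p pics
cat > h.py <<'E'
import numpy as np,cv2
from workcell import robot,optics
def cal(n):
    c=optics.get_calibration(n); return c
def px2plane(c,u,v,z):
    R=np.array(c["rotation"]);o=np.array(c["origin"])
    d=R@np.array([(u-c["cx"])/c["fx"],(v-c["cy"])/c["fy"],1.0])
    return o+d*(z-o[2])/d[2]
def proj(c,p):
    R=np.array(c["rotation"]);o=np.array(c["origin"])
    q=R.T@(np.array(p)-o); return q[0]/q[2]*c["fx"]+c["cx"],q[1]/q[2]*c["fy"]+c["cy"]
E
python3 - <<'E'
from h import *
print(robot.observe())
for n in["scene","top"]:
    p,d=optics.capture(n); cv2.imwrite(f"pics/{n}0.png",p); np.save(f"{n}0.npy",d); print(n,optics.get_calibration(n))
E
```

```text
{'t': 0.0, 'joints': array([ 1.09839556,  0.43525297,  0.02494696,  1.57412178, -0.01162573,
        1.13400398, -0.07511712]), 'qd': array([ 9.17716008e-05,  1.11040232e-03, -1.38832820e-03,  3.78469214e-04,
       -3.71384291e-04, -5.96290364e-04,  8.35923899e-04]), 'effort': array([ 4.47462471e-04, -6.70465136e+01,  1.02530077e+00, -3.16205657e+01,
        1.54948054e-02,  1.25976739e-02,  5.71244939e-06]), 'position': array([ 225.68153388, -582.29431477,  244.49746762]), 'ee_rot': array([-0.12941317, -0.69491215, -0.13053618,  0.69520475]), 'force': array([ 0.40763221,  0.48065368, -0.04781014]), 'ft_torque': array([ 0.00535106, -0.01423738,  0.00249084]), 'opening': 85.36844560138758}
scene {'fx': 513.8247071356548, 'fy': 513.8247071356548, 'cx': 316.1282822945077, 'cy': 200.2518505053605, 'origin': array([1142.5126459 , -299.55566161,  882.14333708]), 'rotation': array([-0.2990502 ,  0.8073436 ,  0.47761574, -0.17506708])}
top {'fx': 443.1260806144264, 'fy': 443.1260806144264, 'cx': 324.0683451583517, 'cy': 203.80918944182608, 'origin': array([ 339.49678311,   -3.24391338, 1063.51033578]), 'rotation': array([ 0.07830667, -0.70241697,  0.70502353, -0.05848315])}
```

View pics/top0.png

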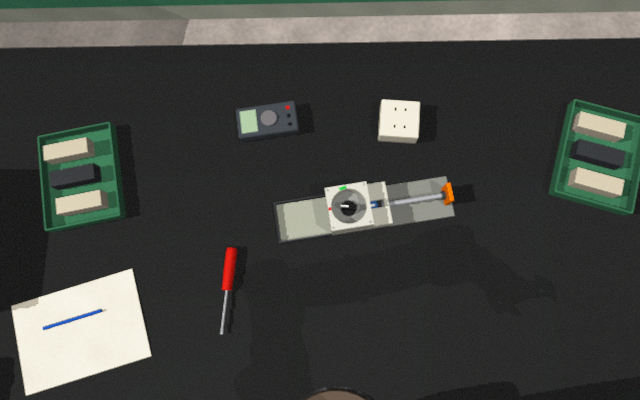

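View pics/scene0.png

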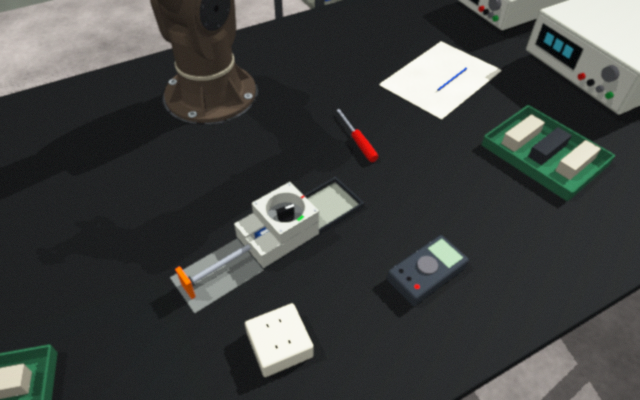

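```bash
cat >> h.py <<'E'
from scipy.spatial.transform import Rotation as Ro
def cal(n):
    c=dict(optics.get_calibration(n)); q=np.array(c["rotation"]); c["rotation"]=Ro.from_quat(q,scalar_first=True).as_matrix(); return c
def blobs(p,name,roi=None,mina=3):
    h=cv2.cvtColor(p,cv2.COLOR_BGR2HSV);H,S,V=[h[...,i].astype(int) for i in range(3)]
    m={"green":(H>45)&(H<85)&(S>130)&(V>80),"red":((H<6)|(H>172))&(S>120)&(V>80),"orange":(H>8)&(H<22)&(S>150)&(V>80),"blue":(H>100)&(H<125)&(S>120)&(V>50)}[name].astype(np.uint8)
    if roi: k=np.zeros_like(m);k[roi[1]:roi[3],roi[0]:roi[2]]=1;m*=k
    n,l,s,c=cv2.connectedComponentsWithStats(m)
    return [(c[i].round(1).tolist(),s[i].tolist()) for i in range(1,n) if s[i][4]>=mina]
E
python3 - <<'E'
from h import *
for n,roi in(("top",(265,165,470,250)),("scene",(165,170,370,315))):
    p=cv2.imread(f"pics/{n}0.png");c=cal(n)
    for col,z in(("green",84),("red",84),("orange",30),("blue",44)):
        for b in blobs(p,col,roi): print(n,col,b,px2plane(c,*b[0],z).round(1))
    x0,y0,x1,y1=roi
    s=3 if n=="top" else 3
    cv2.imwrite(f"pics/{n}0z.png",cv2.resize(p[y0:y1,x0:x1],None,fx=s,fy=s,interpolation=cv2.INTER_CUBIC))
E
```

```text
top green ([342.3, 187.8], [340, 187, 6, 3, 11]) [568.5 -17.1  84. ]
top red ([329.5, 208.5], [329, 208, 2, 2, 4]) [521.   12.1  84. ]
top orange ([447.9, 193.2], [441, 182, 14, 23, 184]) [ 566.1 -267.8   30. ]
top blue ([374.7, 203.7], [371, 201, 7, 7, 23]) [539.1 -93.   44. ]
scene green ([299.8, 217.6], [297, 216, 6, 4, 15]) [569.7 -18.3  84. ]
scene red ([302.2, 196.2], [301, 195, 3, 3, 5]) [522.1  12.2  84. ]
scene orange ([184.9, 281.4], [175, 266, 20, 32, 257]) [ 563.8 -265.7   30. ]
scene blue ([258.5, 232.3], [255, 228, 10, 9, 35]) [534.5 -95.8  44. ]
```

View pics/top0z.png

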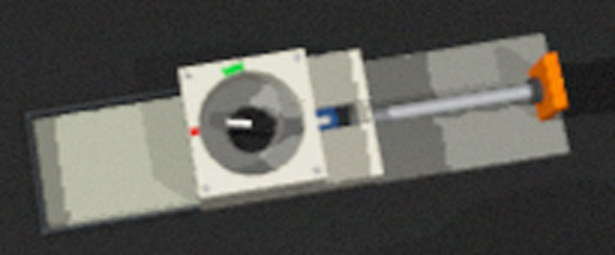

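View pics/scene0z.png

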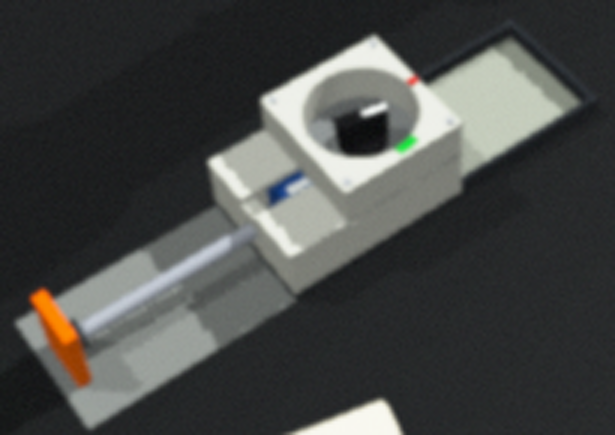

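```bash
cat >> h.py <<'E'
def tool(s=None):
    s=s or robot.observe(); return np.array(s["position"]),Ro.from_quat(np.array(s["ee_rot"]),scalar_first=True).as_matrix()
def totool(target,s=None):
    p,R=tool(s); return R.T@(np.array(target)-p)
def yaw(v): return np.arctan2(v[1],v[0])
E
python3 - <<'E'
from h import *
p,R=tool();print(p.round(1));print(R.round(3)); print(totool([527,-31,245]).round(1), np.degrees(yaw(R[:,1])))
p,R=tool();c=cal("wrist");print((R.T@(c["origin"]-p)).round(1),(R.T@c["rotation"]).round(2),c["fx"])
# block corners
for n,roi in(("top",(315,170,395,235)),("scene",(230,170,330,270))):
    im=cv2.imread(f"pics/{n}0.png");c=cal(n)
    m=(im.min(2)>175).astype(np.uint8);k=np.zeros_like(m);k[roi[1]:roi[3],roi[0]:roi[2]]=1;m*=k
    cs,_=cv2.findContours(m,cv2.RETR_EXTERNAL,cv2.CHAIN_APPROX_NONE);q=max(cs,key=cv2.contourArea)
    a=cv2.approxPolyDP(q,4,True)[:,0];print(n,a.tolist(),[px2plane(c,*x,84)[:2].round(1).tolist() for x in a])
E
```

```text
[ 225.6 -582.4  244.6]
[[-0.001  0.361 -0.932]
 [ 0.001 -0.932 -0.361]
 [-1.    -0.001  0.   ]]
[ 1.000e-01 -4.053e+02 -4.802e+02] -68.82038018508652
[-129.2   -0.8  -84.7] [[ 0.   -0.32  0.95]
 [ 1.    0.   -0.  ]
 [-0.    0.95  0.32]] 281.3053637819189
top [[365, 182], [346, 185], [364, 196], [363, 217], [346, 224], [330, 210], [332, 230], [373, 223]] [[581.6, -68.7], [575.0, -25.6], [549.2, -65.9], [501.2, -62.7], [485.6, -24.6], [517.5, 10.9], [472.3, 6.7], [487.5, -84.7]]
scene [[253, 202], [279, 233], [319, 210], [329, 220], [329, 188], [302, 199], [300, 221], [274, 221], [265, 209], [274, 194], [301, 195], [290, 183]] [[487.9, -83.1], [584.1, -71.4], [570.9, 24.6], [602.8, 29.5], [528.9, 71.8], [528.7, 8.2], [577.5, -22.0], [552.8, -67.0], [516.4, -69.5], [488.9, -36.1], [518.1, 11.5], [477.3, 6.8]]
```

Call:
{"name": "drive_tool", "arguments": {
  "motion": [
    [0, 0, 0, 0, -40, -47, 0],
    [0, 0, 0, 0, -40, -47, 0],
    [0, 0, 0, 0, -40, -47, 0],
    [0, 0, 0, 0, -40, -47, 0],
    [0, 0, 0, 0, -40, -47, 0]
  ]
}}

```text
t: 0.72
position: [373.2, -309.4, 245.2]
ee_rot: [-0.13, -0.695, -0.13, 0.695]
force: [0.7, 0.1, -0.7]
opening: 85.7
```

Call:
{"name": "drive_tool", "arguments": {
  "motion": [
    [0, 0, 0, 0, -40, -47, 0],
    [0, 0, 0, 0, -40, -47, 0],
    [0, 0, 0, 0, -40, -47, 0],
    [0, 0, 0, 0, -20, -25, 0.4],
    [-0.18, 0, 0, 0, 0, 0, 0.5]
  ]
}}

```text
t: 1.35
position: [478.0, -117.5, 245.1]
ee_rot: [0.194, 0.68, 0.195, -0.68]
force: [-0.7, -0.7, 0.3]
opening: 51.3
```

Call:
{"name": "drive_tool", "arguments": {
  "motion": [
    [-0.18, 0, 0, 0, 0, 0, 0.6],
    [-0.18, 0, 0, 0, 0, 0, 0.6],
    [-0.18, 0, 0, 0, 0, 0, 0.6],
    [-0.18, 0, 0, 0, 0, 0, 0.6],
    [-0.18, 0, 0, 0, 0, 0, 0.6]
  ]
}}

```text
t: 1.98
position: [476.6, -120.8, 245.0]
ee_rot: [-0.47, -0.528, -0.471, 0.528]
force: [0.3, -0.6, -0.1]
opening: 34.5
```

Run:
```python
from h import *
s=robot.observe();print(s["t"],s["opening"],s["joints"].round(2));p,R=tool(s);print(p.round(1),np.degrees(yaw(R[:,1])),R.round(2)[:,0]); c=cal("wrist")
im,d=optics.capture("wrist");cv2.imwrite("pics/w1.png",im);np.save("w1.npy",d)
for col,z in(("green",84),("red",84),("orange",30),("blue",44)):
    for b in blobs(im,col): print(col,b,px2plane(c,*b[0],z).round(1))
print(proj(c,[527.5,-31.3,80]))
```

```text
1.975 34.51085605731644 [ 0.49  0.26 -0.43  1.86  0.12  1.05 -0.1 ]
[ 476.6 -120.8  245. ] -6.601822237365174 [-0.  0. -1.]
green ([404.0, 66.2], [399, 57, 11, 19, 106]) [570.7 -15.9  84. ]
green ([637.9, 347.6], [636, 342, 4, 10, 18]) [ 874.6 -395.3   84. ]
green ([634.4, 362.3], [630, 353, 10, 17, 51]) [ 876.4 -421.6   84. ]
green ([638.0, 360.5], [637, 359, 3, 4, 8]) [ 880.4 -418.8   84. ]
green ([637.7, 369.6], [636, 369, 4, 2, 7]) [ 884.2 -435.9   84. ]
green ([631.6, 387.0], [620, 371, 20, 29, 213]) [ 883.9 -469.    84. ]
green ([413.0, 378.2], [411, 378, 5, 2, 5]) [ 576.8 -417.3   84. ]
green ([434.7, 382.3], [433, 381, 4, 4, 6]) [ 607.1 -428.6   84. ]
green ([422.0, 385.8], [421, 384, 3, 4, 5]) [ 589.3 -433.4   84. ]
green ([438.5, 386.5], [438, 385, 2, 4, 4]) [ 612.6 -437.4   84. ]
green ([428.8, 386.5], [428, 386, 3, 2, 4]) [ 598.9 -435.8   84. ]
green ([444.2, 391.0], [443, 390, 4, 3, 5]) [ 620.8 -447.2   84. ]
green ([436.4, 395.3], [434, 395, 5, 2, 7]) [ 610.  -454.6   84. ]
green ([446.0, 394.3], [445, 394, 3, 2, 3]) [ 623.6 -454.1   84. ]
red ([350.9, 38.4], [348, 35, 7, 8, 44]) [522.9  12.9  84. ]
orange ([396.7, 266.4], [377, 249, 39, 32, 684]) [ 571.8 -270.1   30. ]
blue ([369.3, 144.4], [361, 137, 16, 14, 116]) [540.7 -92.   44. ]
(np.float64(358.66048897702893), np.float64(89.32375755545426))
```

View pics/w1.png

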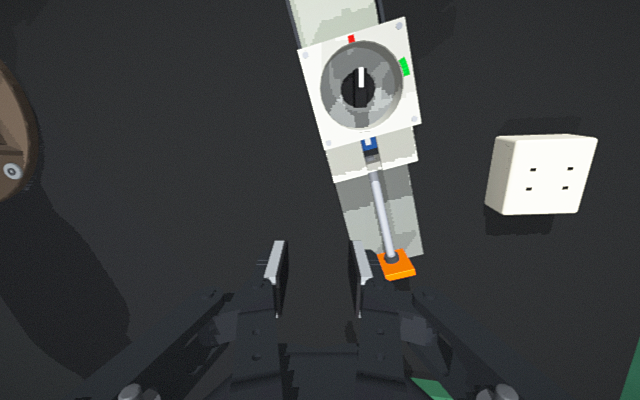

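Run:
```python
from h import *
im=cv2.imread("pics/w1.png");c=cal("wrist")
def K(r,g):
    r=np.array(r);g=np.array(g);m=(r+g)/2;d=(g-r);L=np.linalg.norm(d);d/=L
    k=m+44*np.cos(.7)*np.array([d[1],-d[0]]); return k,np.degrees(yaw(r-k)),L
for r,g in(([522.9,12.9],[570.7,-15.9]),([521,12.1],[568.5,-17.1]),([522.1,12.2],[569.7,-18.3])): print(K(r,g))
m=(im.min(2)>190).astype(np.uint8);k=np.zeros_like(m);k[60:93,352:370]=1;m*=k
cs,_=cv2.findContours(m,cv2.RETR_EXTERNAL,cv2.CHAIN_APPROX_NONE)
for q in cs:
    if len(q)<6: continue
    v=cv2.fitLine(q,cv2.DIST_L2,0,.01,.01).ravel();y=q[:,0,1];print(v,y.min(),y.max(),len(q))
    P=[px2plane(c,v[2]+(t-v[3])*v[0]/v[1],t,80)[:2] for t in(y.max()+.5,y.min()-.5)]
    print(P,np.degrees(yaw(P[1]-P[0])),np.linalg.norm(P[1]-P[0]))
```

```text
(array([529.43246548, -30.32528298]), np.float64(98.59385233554265), np.float64(55.8057344723641))
(array([527.12599186, -31.16919133]), np.float64(98.05829995610857), np.float64(55.75742103074711))
(array([527.74399533, -31.38527287]), np.float64(97.3783538950465), np.float64(56.53326454398332))
[1.1991408e-02 9.9992812e-01 3.6095557e+02 7.6711113e+01] 67 86 45
[array([529.19263943, -28.60004974]), array([529.96561396, -10.79115186])] 87.5147031124996 17.82566501535059
```

Call:
{"name": "drive_tool", "arguments": {
  "motion": [
    [-0.07, 0, 0, 0, 0, 0, 0.65],
    [0, 0, 0, 0, 24, -46, 0.65],
    [0, 0, 0, 0, 24, -46, 0.65],
    [0, 0, 0, 55, 0, 0, 0.65],
    [0, 0, 0, 50, 0, 0, 0.65]
  ]
}}

```text
t: 2.65
position: [529.8, -30.7, 139.0]
ee_rot: [0.487, 0.513, 0.486, -0.513]
force: [0.4, -0.9, 0.6]
opening: 29.8
```

Run:
```python
from h import *
optics.capture("top")
s=robot.observe();print(s["t"],s["opening"],s["joints"].round(2));p,R=tool(s);print(p.round(1),np.degrees(yaw(R[:,1])),R.round(3)[:,0]); c=cal("wrist")
im,d=optics.capture("wrist");cv2.imwrite("pics/w2.png",im)
for col,z in(("green",84),("red",84),("orange",30)):
    for b in blobs(im,col,(200,0,500,200)): print(col,b,px2plane(c,*b[0],z).round(1))
print(totool([528.5,-30.5,78]))
```

```text
2.7 30.143620872206593 [ 0.29  0.45 -0.44  1.91  0.25  0.84 -0.33]
[525.8 -31.4 132.9] -3.0601313180177665 [-0.009  0.    -1.   ]
green ([380.4, 197.3], [376, 194, 10, 6, 39]) [569.  -10.4  84. ]
red ([309.1, 166.9], [304, 162, 11, 11, 83]) [522.7  12.7  84. ]
[57.69929494  3.09994762 -1.3295119 ]
```

View pics/w2.png

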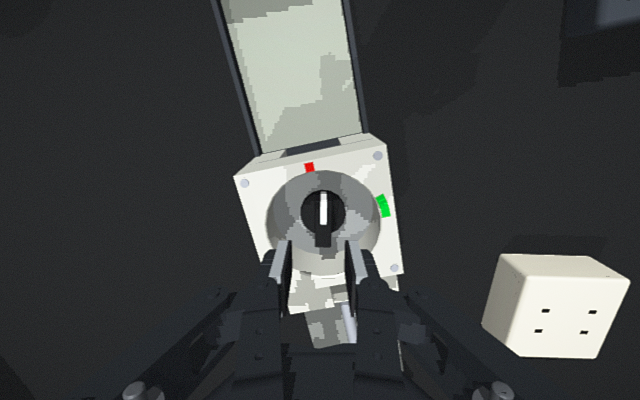

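Run:
```python
from h import *
im=cv2.imread("pics/w2.png");c=cal("wrist")
for uv in((323,193),(323.5,224)): print(px2plane(c,*uv,80))
print(robot.observe()["position"],totool([528.5,-30.5,78]))
m=im[180:250,285:365];cv2.imwrite("pics/w2z.png",cv2.resize(m,None,fx=8,fy=8,interpolation=cv2.INTER_CUBIC))
```

```text
[530.87468992  -7.98259311  80.        ]
[530.13951483 -31.42145317  80.        ]
[525.87451523 -31.66581328 135.72636852] [57.69929494  3.09994762 -1.3295119 ]
```

View pics/w2z.png

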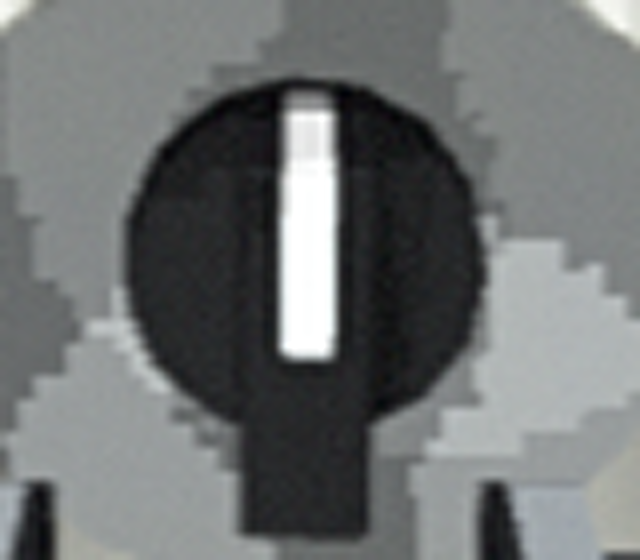

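Call:
{"name": "drive_tool", "arguments": {
  "motion": [
    [0, 0, 0, 20, 3.5, -1, 0.65],
    [0, 0, 0, 20, 0, 0, 0.65],
    [0, 0, 0, 12, 0, 0, 0.65],
    [0, 0, 0, 4, 0, 0, 0.65],
    [0, 0, 0, 0, 0, 0, 0.65]
  ]
}}

```text
t: 3.38
position: [533.5, -30.6, 84.9]
ee_rot: [0.487, 0.513, 0.487, -0.513]
force: [-0.1, 0.3, 0.9]
opening: 29.7
```

Run:
```python
from h import *
s=robot.observe();print(s["t"],s["opening"],s["force"],s["joints"].round(2));p,R=tool(s);print(p.round(1),np.degrees(yaw(R[:,1])),R.round(3)[:,0])
im,d=optics.capture("wrist");cv2.imwrite("pics/w3.png",im)
```

```text
3.375 29.731458017084087 [-0.1467431   0.26042496  0.9384331 ] [ 0.26  0.52 -0.41  1.94  0.3   0.74 -0.38]
[533.5 -30.6  84.9] -2.9555160666312017 [ 0.001 -0.    -1.   ]
```

View pics/w3.png

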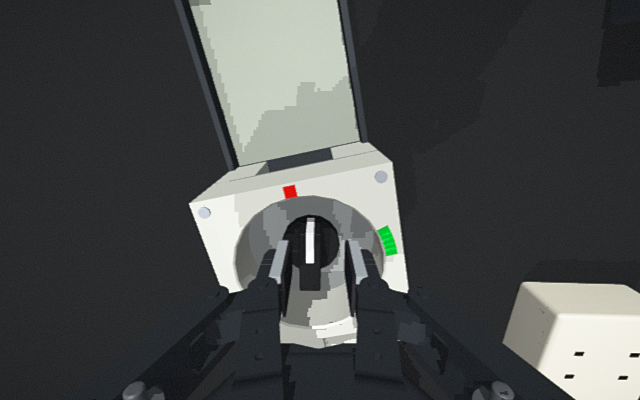

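Call:
{"name": "drive_tool", "arguments": {
  "motion": [
    [0, 0, 0, 5, -4, 0, 0.65],
    [0, 0, 0, 2, 0, 0, 0.65],
    [0, 0, 0, 0, 0, 0, 0.65]
  ]
}}

```text
t: 3.8
position: [529.0, -30.4, 77.2]
ee_rot: [-0.487, -0.513, -0.487, 0.513]
force: [1.9, -0.3, -0.7]
opening: 29.8
```

Call:
{"name": "drive_tool", "arguments": {
  "motion": [
    [0, 0, 0, 0, 0, 0, 0.85],
    [0, 0, 0, 0, 0, 0, 0.95],
    [0, 0, 0, 0, 0, 0, 1],
    [0, 0, 0, 0, 0, 0, 1]
  ],
  "newtons": 40
}}

```text
t: 4.3
position: [529.0, -30.3, 77.5]
ee_rot: [-0.487, -0.513, -0.487, 0.513]
force: [-2.5, 1.0, 5.3]
opening: 11.2
```

Run:
```python
from h import *
s=robot.observe();print(s["t"],s["opening"],s["force"],s["ft_torque"],s["joints"].round(2));p,R=tool(s);print(p.round(1),np.degrees(yaw(R[:,1])),R.round(3)[:,0])
im,d=optics.capture("wrist");cv2.imwrite("pics/w4.png",im)
```

```text
4.3 11.221746063330526 [-2.52702209  0.99975294  5.26402313] [ 0.05748579  0.60532905 -0.05870533] [ 0.26  0.53 -0.41  1.96  0.31  0.72 -0.38]
[529.  -30.3  77.5] -2.9248374333824114 [-0. -0. -1.]
```

View pics/w4.png

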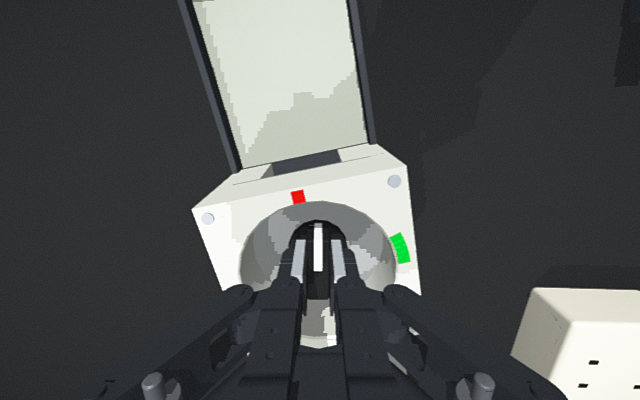

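Call:
{"name": "drive_tool", "arguments": {
  "motion": [
    [0.17, 0, 0, 0, 0, 0, 1],
    [0.17, 0, 0, 0, 0, 0, 1],
    [0.17, 0, 0, 0, 0, 0, 1],
    [0.17, 0, 0, 0, 0, 0, 1]
  ]
}}

```text
t: 4.85
position: [529.6, -30.6, 77.5]
ee_rot: [0.287, 0.647, 0.286, -0.646]
force: [-0.4, -1.0, 1.5]
opening: 11.0
```

Run:
```python
from h import *
s=robot.observe();print(s["t"],s["opening"],s["force"],s["ft_torque"],s["joints"].round(2));p,R=tool(s);print(p.round(1),np.degrees(yaw(R[:,1])),R.round(3)[:,0])
```

```text
4.85 11.000998549484823 [-0.37801428 -0.96484965  1.5354734 ] [-0.22478775 -0.03025829  0.11893364] [ 0.12  0.5  -0.22  1.97  0.17  0.69 -0.94]
[529.6 -30.6  77.5] -42.20680383871471 [ 0.001 -0.    -1.   ]
```

Call:
{"name": "drive_tool", "arguments": {
  "motion": [
    [0.17, 0, 0, 0, 0, 0, 1],
    [0.17, 0, 0, 0, 0, 0, 1],
    [0.17, 0, 0, 0, 0, 0, 1],
    [0.015, 0, 0, 0, 0, 0, 1],
    [0, 0, 0, 0, 0, 0, 1]
  ]
}}

```text
t: 5.48
position: [529.9, -31.0, 77.5]
ee_rot: [0.112, 0.699, 0.111, -0.698]
force: [2.2, -3.6, 1.8]
opening: 10.8
```

Run:
```python
from h import *
s=robot.observe();print(s["t"],s["opening"],s["force"],s["ft_torque"],s["joints"].round(2));p,R=tool(s);print(p.round(1),np.degrees(yaw(R[:,1])),R.round(3)[:,0])
```

```text
5.475 10.827248263290896 [ 2.16456776 -3.63488164  1.81494639] [-0.94309434 -0.49823935 -0.05114379] [ 0.02  0.49 -0.08  1.98  0.06  0.67 -1.36]
[529.9 -31.   77.5] -71.8097242865295 [ 0.001 -0.001 -1.   ]
```

Call:
{"name": "drive_tool", "arguments": {
  "motion": [
    [0, 0, 0, 0, 0, 0, 0.75],
    [0, 0, 0, 0, 0, 0, 0.65],
    [0, 0, 0, 0, 0, 0, 0.65],
    [0, 0, 0, -20, 0, 0, 0.65],
    [0, 0, 0, -55, 0, 0, 0.65]
  ]
}}

```text
t: 6.1
position: [527.1, -30.2, 150.9]
ee_rot: [-0.111, -0.696, -0.111, 0.7]
force: [0.9, -0.6, 0.2]
opening: 29.8
```

Call:
{"name": "drive_tool", "arguments": {
  "motion": [
    [0, 0, 0, -55, 0, 0, 0.7],
    [-0.17, 0, 0, 0, 0, 0, 0.8],
    [-0.17, 0, 0, 0, 0, 0, 1],
    [-0.17, 0, 0, 0, 0, 0, 1],
    [-0.17, 0, 0, 0, 0, 0, 1]
  ]
}}

```text
t: 6.72
position: [528.9, -30.2, 207.3]
ee_rot: [-0.339, -0.62, -0.339, 0.62]
force: [0.6, 0.1, -0.1]
opening: -0.1
```

Run:
```python
from h import *
s=robot.observe();print(s["t"],s["opening"],s["force"],s["ft_torque"],s["joints"].round(2));p,R=tool(s);print(p.round(1),np.degrees(yaw(R[:,1])),R.round(3)[:,0])
im,d=optics.capture("wrist");cv2.imwrite("pics/w5.png",im)
im,d=optics.capture("scene");cv2.imwrite("pics/s5.png",cv2.resize(im[160:330,150:390],None,fx=3,fy=3,interpolation=cv2.INTER_CUBIC))
```

```text
6.725 -0.0684518568314174 [ 0.55721561  0.07278225 -0.06716043] [0.02245185 0.00010755 0.02317782] [ 0.13  0.33 -0.23  1.84  0.09  0.98 -0.7 ]
[528.9 -30.2 207.3] -32.64681112777428 [-0.  0. -1.]
```

View pics/w5.png

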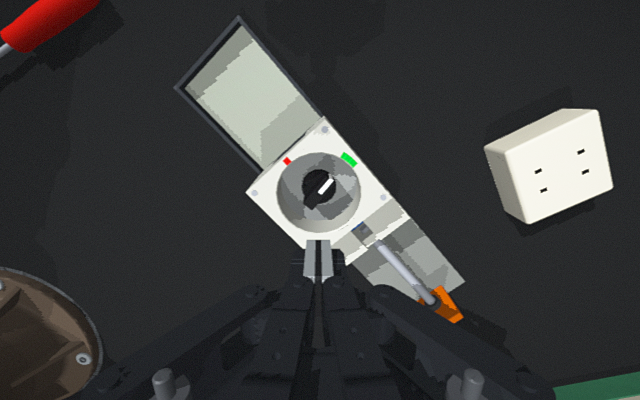

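View pics/s5.png

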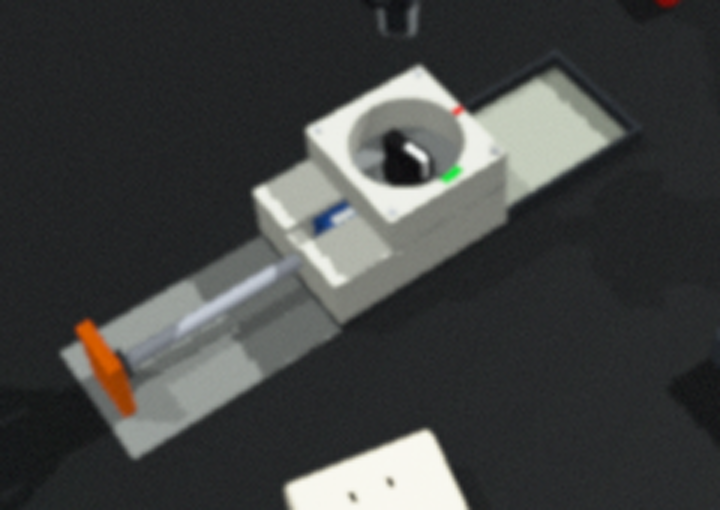

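Run:
```python
from h import *
im=cv2.imread("pics/w5.png");c=cal("wrist")
g=blobs(im,"green",(300,100,400,200));r=blobs(im,"red",(250,120,320,200))
G=px2plane(c,*g[0][0],84);Rr=px2plane(c,*r[0][0],84);print(G,Rr)
m=(im.min(2)>200).astype(np.uint8);k=np.zeros_like(m);k[174:200,314:338]=1;m*=k
cs,_=cv2.findContours(m,cv2.RETR_EXTERNAL,cv2.CHAIN_APPROX_NONE);q=max(cs,key=len)
rect=cv2.minAreaRect(q);b=cv2.boxPoints(rect);print(rect)
o=np.argsort([np.linalg.norm(b[1]-b[0]),np.linalg.norm(b[2]-b[1])])
e=((b[0]+b[1])/2,(b[2]+b[3])/2) if o[0]==0 else ((b[1]+b[2])/2,(b[3]+b[0])/2)
P=[px2plane(c,*x,80)[:2] for x in e];print(P)
v=P[1]-P[0];v=v if v[0]>0 else -v
K=np.array([529.3,-30.6])
print("pointer",np.degrees(yaw(v)),"green",np.degrees(yaw(G[:2]-K)),"red",np.degrees(yaw(Rr[:2]-K)))
# orange
for n,f,roi in(("top","top0",(430,170,470,215)),("scene","scene0",(165,255,215,315))):
    im=cv2.imread(f"pics/{f}.png");cc=cal(n)
    h=cv2.cvtColor(im,cv2.COLOR_BGR2HSV);m=((h[...,0]>5)&(h[...,0]<22)&(h[...,1]>150)&(h[...,2]>60)).astype(np.uint8)
    k=np.zeros_like(m);k[roi[1]:roi[3],roi[0]:roi[2]]=1;m*=k
    cs,_=cv2.findContours(m,cv2.RETR_EXTERNAL,cv2.CHAIN_APPROX_NONE);q=max(cs,key=len)
    a=cv2.approxPolyDP(q,1.5,True)[:,0]
    ph=np.radians(98);fy=np.array([np.cos(ph),np.sin(ph)]);fx=np.array([fy[1],-fy[0]])
    for x in a:
        w=px2plane(cc,*x,58)[:2];print(n,x,w.round(1),"fix",((w-K)@fx).round(1),((w-K)@fy+20).round(1))
```

```text
[570.71179155 -16.55148605  84.        ] [522.68621847  12.67143548  84.        ]
((325.1588134765625, 186.06471252441406), (4.230144023895264, 18.330623626708984), 40.601295471191406)
[array([547.09026084, -24.97487897]), array([530.15757876, -30.50027009])]
pointer 18.072290325378837 green 18.738963996406692 red 98.69006516159729
top [450 182] [ 586.5 -266.9] fix 23.7 -222.0
top [446 183] [ 584.2 -257.6] fix 22.8 -212.4
top [441 189] [ 570.  -245.4] fix 10.4 -198.3
top [446 193] [ 560.5 -256.3] fix -0.5 -207.9
top [446 198] [ 548.7 -255.7] fix -12.1 -205.6
top [443 199] [ 546.4 -248.7] fix -13.4 -198.4
top [445 204] [ 534.7 -252.7] fix -25.6 -200.7
top [454 200] [ 543.9 -273.7] fix -19.4 -222.8
scene [177 266] [ 543.1 -268.5] fix -19.4 -217.5
scene [175 271] [ 552.1 -275.5] fix -11.5 -225.7
scene [183 287] [ 592.5 -273.9] fix 28.8 -229.7
scene [193 297] [ 621.3 -265. ] fix 58.4 -224.9
scene [194 294] [ 616.2 -261.2] fix 54.0 -220.5
scene [190 280] [ 584.5 -257.5] fix 23.0 -212.3
scene [184 274] [ 566.6 -262.8] fix 4.6 -215.2
scene [181 267] [ 548.9 -262.6] fix -12.8 -212.5
```

Call:
{"name": "drive_tool", "arguments": {
  "motion": [
    [-0.178, 0, 0, 0, 0, 0, 1],
    [-0.178, 0, 0, 0, 0, 0, 1],
    [-0.178, 0, 0, 0, 0, 0, 1],
    [-0.178, 0, 0, 0, 0, 0, 1],
    [0, 0, 0, 0, 0, 56, 1]
  ]
}}

```text
t: 7.45
position: [537.1, -81.6, 207.7]
ee_rot: [0.534, 0.464, 0.535, -0.462]
force: [0.8, -1.1, 0.3]
opening: 0.4
```

Call:
{"name": "drive_tool", "arguments": {
  "motion": [
    [0, 0, 0, 0, 0, 56, 1],
    [0, 0, 0, 0, 0, 57, 1],
    [0, 0, 0, 0, 0, 57, 1],
    [0, 0, 0, 0, 0, 57, 1],
    [0, 0, 0, 0, 0, 0, 1]
  ]
}}

```text
t: 8.07
position: [566.0, -316.9, 206.4]
ee_rot: [0.53, 0.467, 0.53, -0.469]
force: [-1.1, 0.8, -0.8]
opening: 0.0
```

Run:
```python
from h import *
optics.capture("top")
s=robot.observe();print(s["t"],s["opening"],s["force"],s["joints"].round(2));p,R=tool(s);print(p.round(1),np.degrees(yaw(R[:,1])),R.round(3)[:,0]);print(totool([569.6,-310.2,34]))
```

```text
8.125 0.11341309162990376 [ 0.25779137  1.03333679 -0.5789685 ] [ 0.6   0.52 -0.27  1.54  0.15  1.1   0.42]
[ 566.6 -313.2  206.5] 7.3438480832194495 [-0.001 -0.    -1.   ]
[172.50868573   3.52340757  -2.64548223]
```

Call:
{"name": "drive_tool", "arguments": {
  "motion": [
    [-0.015, 0, 0, 50, 3.5, 0, 1],
    [0, 0, 0, 50, 0, 0, 1],
    [0, 0, 0, 45, 0, 0, 1],
    [0, 0, 0, 27, 0, 0, 1],
    [0, 0, 0, 0, 0, 0, 1]
  ]
}}

```text
t: 8.75
position: [569.6, -307.9, 33.3]
ee_rot: [0.535, 0.461, 0.538, -0.461]
force: [-1.0, -0.1, 0.9]
opening: 0.2
```

Run:
```python
from h import *
im,d=optics.capture("scene");cv2.imwrite("pics/s6.png",cv2.resize(im[140:340,110:390],None,fx=2.8,fy=2.8,interpolation=cv2.INTER_CUBIC))
s=robot.observe();print(s["t"],s["opening"],s["force"],s["joints"].round(2));p,R=tool(s);print(p.round(1),np.degrees(yaw(R[:,1])),R.round(3)[:,0]);print(totool([569.6,-310.2,34]))
```

```text
8.8 -0.2226302965207359 [-0.00703415  0.06265141 -0.66825314] [ 0.57  0.71 -0.24  1.68  0.23  0.78  0.37]
[ 570.8 -308.6   35.1] 8.649108624226676 [-0.001  0.001 -1.   ]
[ 1.12872355 -1.44503856  1.35719101]
```

View pics/s6.png

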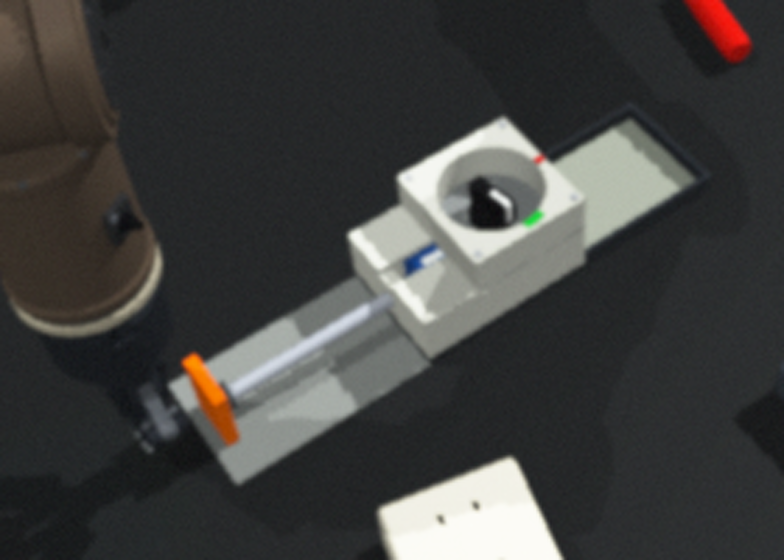

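Call:
{"name": "drive_tool", "arguments": {
  "motion": [
    [0, 0, 0, 0, -1, -12, 1],
    [0, 0, 0, 0, 0, -10, 1],
    [0, 0, 0, 0, 0, -8, 1],
    [0, 0, 0, 0, 0, -8, 1],
    [0, 0, 0, 0, 0, -8, 1]
  ]
}}

```text
t: 9.43
position: [563.6, -265.7, 36.1]
ee_rot: [0.537, 0.461, 0.535, -0.461]
force: [1.2, -5.8, 4.4]
opening: 0.2
```

Call:
{"name": "drive_tool", "arguments": {
  "motion": [
    [0, 0, 0, 0, 0, -9, 1],
    [0, 0, 0, 0, 0, -9, 1],
    [0, 0, 0, 0, 0, -9, 1],
    [0, 0, 0, 0, 0, -9, 1],
    [0, 0, 0, 0, 0, -9, 1]
  ]
}}

```text
t: 10.05
position: [556.6, -221.5, 35.9]
ee_rot: [0.537, 0.461, 0.535, -0.461]
force: [0.4, -5.4, 4.9]
opening: -0.2
```

Run:
```python
from h import *
im,d=optics.capture("scene");cv2.imwrite("pics/s7.png",cv2.resize(im[140:340,110:390],None,fx=2.8,fy=2.8,interpolation=cv2.INTER_CUBIC))
s=robot.observe();print(s["t"],s["opening"],s["force"],s["joints"].round(2));p,R=tool(s);print(p.round(1),np.degrees(yaw(R[:,1])),R.round(3)[:,0])
ph=np.radians(98.3);fy=np.array([np.cos(ph),np.sin(ph)]);fx=np.array([fy[1],-fy[0]]);w=p[:2]-[529.3,-30.6];print(w@fx,w@fy+20)
```

```text
10.1 0.03112685274893778 [-0.5070884  -3.24147084  2.47553328] [ 0.45  0.65 -0.24  1.82  0.23  0.7   0.24]
[ 556.3 -219.7   35.8] 8.655348076406554 [ 0.001 -0.001 -1.   ]
-0.5503773880042587 -171.05603255775503
```

View pics/s7.png

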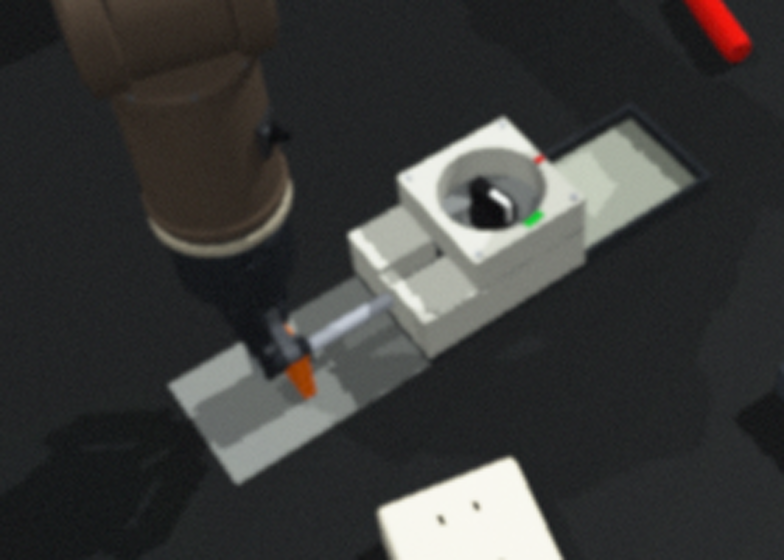

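Call:
{"name": "drive_tool", "arguments": {
  "motion": [
    [0, 0, 0, 0, 0, -9, 1],
    [0, 0, 0, 0, 0, -9, 1],
    [0, 0, 0, 0, 0, -9, 1],
    [0, 0, 0, 0, 0, -9, 1],
    [0, 0, 0, 0, 0, -9, 1]
  ]
}}

```text
t: 10.72
position: [549.6, -177.0, 35.6]
ee_rot: [0.536, 0.461, 0.535, -0.461]
force: [0.8, -4.8, 3.8]
opening: -0.2
```

Call:
{"name": "drive_tool", "arguments": {
  "motion": [
    [0, 0, 0, 0, 0, -7, 1],
    [0, 0, 0, 0, 0, -6, 1],
    [0, 0, 0, 0, 0, -5, 1],
    [0, 0, 0, 0, 0, -4, 1]
  ]
}}

```text
t: 11.22
position: [545.9, -154.0, 35.2]
ee_rot: [0.536, 0.461, 0.536, -0.461]
force: [0.2, -4.2, 3.0]
opening: 0.1
```

Run:
```python
from h import *
im,d=optics.capture("scene");cv2.imwrite("pics/s8.png",cv2.resize(im[140:340,110:390],None,fx=2.8,fy=2.8,interpolation=cv2.INTER_CUBIC))
s=robot.observe();print(s["t"],s["opening"],s["force"],s["joints"].round(2));p,R=tool(s);print(p.round(1),np.degrees(yaw(R[:,1])),R.round(3)[:,0])
ph=np.radians(98.3);fy=np.array([np.cos(ph),np.sin(ph)]);fx=np.array([fy[1],-fy[0]]);w=p[:2]-[529.3,-30.6];print(w@fx,w@fy+20)
```

```text
11.275 -0.2921671042945194 [-0.8913398  -4.34121677  3.10331101] [ 0.35  0.61 -0.24  1.9   0.23  0.66  0.12]
[ 545.9 -153.4   35.2] 8.677555282548045 [-0.  0. -1.]
-1.2957598969703852 -103.88549703117539
```

View pics/s8.png

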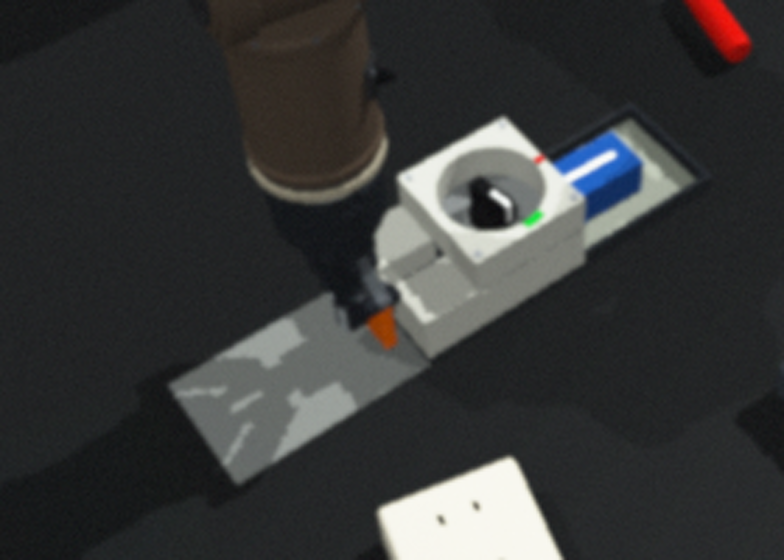

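Call:
{"name": "drive_tool", "arguments": {
  "motion": [
    [0, 0, 0, 0, 0, -3, 1],
    [0, 0, 0, 0, 0, -2, 1],
    [0, 0, 0, 0, 0, -2, 1]
  ]
}}

```text
t: 11.65
position: [544.9, -147.5, 35.2]
ee_rot: [0.536, 0.461, 0.536, -0.461]
force: [1.0, -4.5, 2.2]
opening: 0.2
```

Call:
{"name": "drive_tool", "arguments": {
  "motion": [
    [0, 0, 0, 0, 0, -1.5, 1],
    [0, 0, 0, 0, 0, 0, 1]
  ]
}}

```text
t: 11.9
position: [544.9, -147.2, 35.2]
ee_rot: [0.536, 0.461, 0.536, -0.462]
force: [0.7, -9.1, 0.9]
opening: 0.1
```

Call:
{"name": "drive_tool", "arguments": {
  "motion": [
    [0, 0, 0, 0, 0, -1.5, 1],
    [0, 0, 0, 0, 0, 0, 1]
  ]
}}

```text
t: 12.15
position: [544.9, -147.2, 35.3]
ee_rot: [0.537, 0.461, 0.535, -0.462]
force: [1.0, -13.5, -0.1]
opening: 0.2
```

Call:
{"name": "drive_tool", "arguments": {
  "motion": [
    [0, 0, 0, 0, 0, -1.5, 1],
    [0, 0, 0, 0, 0, 0, 1],
    [0, 0, 0, 0, 0, 20, 1],
    [0, 0, 0, 0, 0, 40, 1],
    [0, 0, 0, -40, 0, 20, 1]
  ]
}}

```text
t: 12.78
position: [554.2, -223.0, 72.8]
ee_rot: [0.534, 0.46, 0.538, -0.462]
force: [0.3, 0.0, -0.7]
opening: -0.2
```

Call:
{"name": "drive_tool", "arguments": {
  "motion": [
    [0, 0, 0, -60, 0, 0, 1],
    [0, 0, 0, -60, 0, 0, 1],
    [0, 0, 0, -20, 0, 55, 1],
    [0, 0, 0, 0, 0, 55, 1],
    [0, 0, 0, 0, 0, 0, 1]
  ]
}}

```text
t: 13.4
position: [571.8, -335.9, 214.5]
ee_rot: [0.535, 0.462, 0.535, -0.463]
force: [-0.6, 0.2, -0.9]
opening: 0.1
```

Run:
```python
from h import *
print(robot.observe()["t"],robot.observe()["force"])
im,d=optics.capture("scene");cv2.imwrite("pics/s9.png",im);cv2.imwrite("pics/s9z.png",cv2.resize(im[140:340,150:380],None,fx=3,fy=3,interpolation=cv2.INTER_CUBIC))
im,d=optics.capture("top");cv2.imwrite("pics/t9.png",im);cv2.imwrite("pics/t9z.png",cv2.resize(im[90:350,210:470],None,fx=2.3,fy=2.3,interpolation=cv2.INTER_CUBIC))
K=np.array([529.3,-30.6]);ph=np.radians(98.3);fy=np.array([np.cos(ph),np.sin(ph)]);fx=np.array([fy[1],-fy[0]])
for n in("scene","top"):
    p=cv2.imread(f"pics/{n[0]}9.png");c=cal(n)
    for col,z in(("blue",40),("orange",58)):
        for b in blobs(p,col,(220,160,470,315),10):
            w=px2plane(c,*b[0],z)[:2];print(n,col,b,w.round(1),((w-K)@fx).round(1),((w-K)@fy+20).round(1))
```

```text
13.4 [-0.57254368  0.17961476 -0.91425572]
scene blue ([326.9, 200.7], [309, 186, 33, 32, 513]) [524.9  70. ] 10.1 120.2
scene orange ([245.2, 246.7], [236, 232, 19, 31, 274]) [ 564.2 -136.8] 19.2 -90.1
top blue ([307.8, 216.8], [291, 206, 35, 22, 498]) [509.7  63.7] -5.8 116.1
top orange ([391.2, 201.5], [388, 192, 8, 22, 105]) [ 541.3 -129.9] -2.4 -80.0
```

View pics/s9z.png

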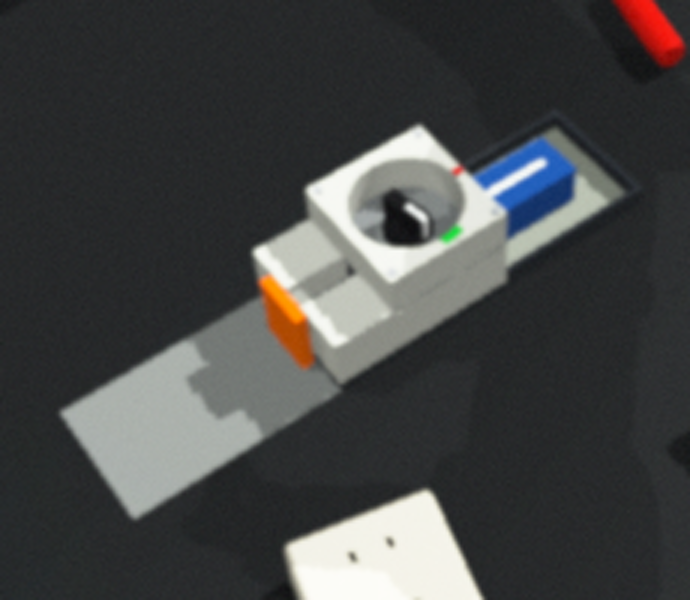

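View pics/t9z.png

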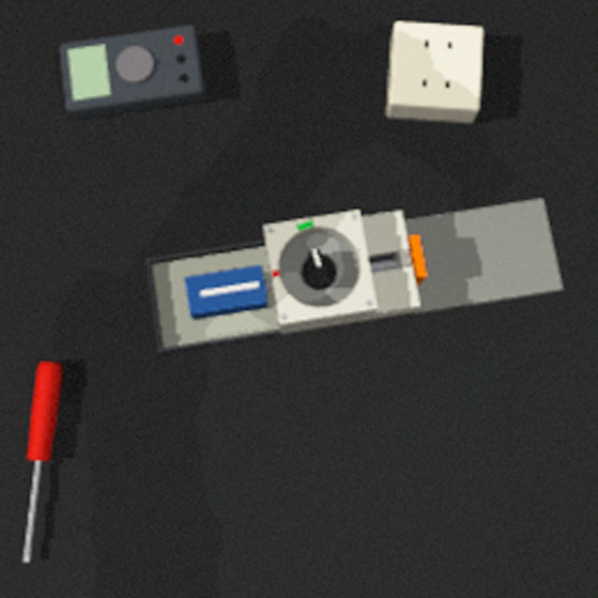

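Run:
```python
from h import *
K=np.array([529.3,-30.6]);ph=np.radians(98.3);fy=np.array([np.cos(ph),np.sin(ph)]);fx=np.array([fy[1],-fy[0]])
im,d=optics.capture("top");c=cal("top")
h=cv2.cvtColor(im,cv2.COLOR_BGR2HSV);m=(h[...,0]>100)&(h[...,0]<125)&(h[...,1]>120);m[:, :285]=0;m[:,330:]=0;m[:195]=0;m[240:]=0
m=cv2.erode(m.astype(np.uint8),np.ones((3,3)))>0
v,u=np.nonzero(m&(d>0));z=d[v,u]
P=(c["rotation"]@np.stack([(u-c["cx"])/c["fx"]*z,(v-c["cy"])/c["fy"]*z,z])).T+c["origin"]
P=P[P[:,2]>30];a=(P[:,:2]-K)@fx;b=(P[:,:2]-K)@fy+20
print(len(P),a.min(),a.max(),b.min(),b.max());co=np.linalg.lstsq(np.c_[a,b-117,np.ones(len(a))],P[:,2],rcond=None)[0];print("slope,z",co)
# pointer from top and scene
for n,roi in(("top",(338,192,360,212)),("scene",(275,195,305,225))):
    im=im if n=="top" else cv2.imread("pics/s9.png")
    c=cal(n);x0,y0,x1,y1=roi
    cv2.imwrite(f"pics/{n}p.png",cv2.resize(im[y0:y1,x0:x1],None,fx=16,fy=16,interpolation=cv2.INTER_NEAREST))
    # bounding pts of pixels
    g=im[y0:y1,x0:x1].min(2)
    print(n,np.argwhere(g>200)[:60].tolist())
```

```text
314 -22.94573845332461 14.103844087990135 78.99410962741632 152.0851695709025
slope,z [2.01854096e-02 1.17297746e-02 3.94804919e+01]
top [[9, 9], [10, 9], [11, 10], [12, 10]]
scene [[0, 24], [0, 25], [3, 29], [4, 28], [4, 29], [5, 29], [6, 29], [14, 11], [14, 12], [15, 12], [15, 13], [15, 14], [16, 13], [16, 14], [16, 15], [17, 15], [17, 16], [17, 29], [18, 16], [18, 29], [19, 29], [20, 29], [23, 29], [26, 0], [26, 1], [26, 19], [26, 20], [26, 21], [26, 22], [27, 0], [27, 1], [27, 2], [27, 3], [27, 4], [27, 16], [27, 17], [27, 18], [27, 19], [27, 20], [27, 21], [27, 22], [27, 23], [28, 0], [28, 1], [28, 2], [28, 3], [28, 4], [28, 5], [28, 6], [28, 7], [28, 8], [28, 9], [28, 10], [28, 11], [28, 12], [28, 13], [28, 14], [28, 15], [28, 16], [28, 17]]
```

View pics/topp.png

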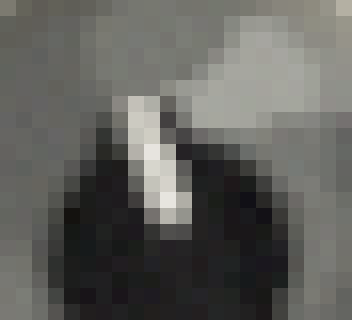

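Run:
```python
from h import *
c=cal("top");a=px2plane(c,338+10.7,192+13,80);b=px2plane(c,338+8.3,192+6,80);print(np.degrees(yaw(b-a)))
print(robot.close_job())
```

```text
17.94655571075135
the job is handed in; nothing more can be done
None
```

I turned the knob clockwise into the green band, then pushed the ejector plate against its stop. The blue module came out and lies in the catch tray. The job was handed in at about 13.5 s of the 58 s allowed, with the arm raised clear of everything.

**Knob:** The pointer measured 18.1° from the wrist camera after I let go, and 17.9° from the top camera at the end. The green mark's middle is at about 18–19°, and the band reaches ±9° around it.

**Ejector:** The plate stopped moving while the pushing force rose from about 4.5 N to 13.5 N. The tool stopped within about 2 mm of where the 138 mm travel should have ended.

**Module:** From depth, its top is level to about 1–2% and 39.5 mm above the bench; 40 mm is expected when it lies flat in the tray. Its near end is at about fixture y 79 mm, so it is clear of the block, which ends at 68 mm. The fingers never touched it.

**Bystanders:** I moved nowhere near the socket box, meter or screwdriver. In the last pictures they look undisturbed, but I did not measure their positions.

**Disagreements:** No check failed. Fixture directions from the different cameras differed by about 1°, and the knob centre by about 2 mm; both were small enough not to matter here.

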